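Find the rocking pot cover and seat it

ROBOT

A 6-joint arm with a two-finger parallel gripper is mounted at the origin on the work surface. World frame = base frame: x ahead of the robot, y to its left, z up, the work surface at z = 0. Lengths are in mm, angles in degrees, forces in N, time in s.
With the tool pointing down it reaches from about 350 to 850 mm from the base axis. Payload 8.1 kg.
Tool frame: the origin (TCP) lies at the very end of the fingers, on their centre line; the grasp point (between the pads) lies 19 mm behind it; x points along the fingers, y is the direction in which the jaws open and shut, and the axes are right-handed (so a half turn about x gives the same grasp; the last joint's range is limited). The gripper opens to 85 mm and grips with 20 to 120 N. Pads are 22 mm wide; open, the fingers measure 114 mm over their backs; the gripper's body (76 mm by 85 mm) begins 54 mm behind the grasp point. The pads swing forward as they close: fully open they stand 13 mm farther back than shut.
Start: joints at [-69.179, 7.471, 85.268, -0, 87.261, -4.893], TCP at [260.351, -540.576, 231.292] pointing down, gripper open.
Joint ranges: [-169.43, 169.43], [-51.17, 129.36], [1.28, 143.12], [-76.62, 256.62], [0, 156.53], [-152.29, 152.29]. Speed limits (degrees/s): [136.94, 136.94, 159.86, 180, 180, 180].

INTERFACE

Orientations are given as [roll, pitch, yaw] about the fixed x, y, z axes, in that order (R = Rz(yaw) Ry(pitch) Rx(roll)).
In Python, from bench import sensors, snapshot, r gives the robot as it stands. The module is installed in compiled form; this text tells all that it offers.
- The arm moves only by the tool drive_tool, never from a script. Its argument "moves" is one flat list of numbers, 6 for each row, row after row: the shift along the tool's x, y, z in cm, then the turn, a rotation vector about the tool's x, y, z in degrees. In form: [tx, ty, tz, wx, wy, wz, tx, ty, tz, wx, wy, wz, ...]. A call has 1 to 20 rows; each row shifts and turns the commanded pose from where the row before left it, along the tool's axes as they then stand; what a row does not reach is not made up. A row lasts 1/12 s, in which the tool goes at most 41.7 mm and 7.16 degrees, less where a joint would pass 70% of its speed; a pose out of reach is approached as far as the arm can. A call with a gripper value outside its range is refused whole. "hand" is the finger opening in cm, from 0 to 8.54, set as the call begins (left out, the last holds). The fingers move at their own pace and stop on an object; "grip_force" is the grip in N (left out, the last holds). Time passes only in rows, so rows that do not move let the fingers close. It gives the time, the measured TCP pose, the force and the opening at its end, in the units of the state.
- sensors.sense(): the state, without advancing time (a new reading comes with each control period).
- snapshot(name): name is "scene" or "side" or "wrist"; returns a dict with "image" (400x640x3 uint8, red, green, blue), "z_map" (400x640 float32, mm along the optical axis (not along the pixel's ray), 0 where there is no reading), "camera_matrix" (3x3 intrinsics, pixels), "dist" ([k1, k2, p1, p2, k3] as OpenCV has them; the pictures are not rectified), "eye" and "orientation" of the camera in the world; the wrist camera has in their place "mount" (4x4, takes a point from camera to tool coordinates, whose origin is the TCP and whose axes are the tool frame's). Camera axes: x right, y down, z forward; pixel columns grow to the right and rows downward; lengths in mm; the calibration is good to about 2 mm. A picture is of the moment at which its call begins: read the wrist's pose just before it.
- r.hand_in(): hands the job in, once; it reports no verdict.
The state is a dict: "time": time; "joint_pos": joint angles; "qd": joint speeds; "joint_efforts": joint torques, N m; "tool_pos": TCP position; "tcp_rot": TCP orientation; "ft_force": force on the tool from outside, world axes, zero at the start; "wrist_torque": the same for the moment, N m; "finger_gap": finger opening in mm.
Only numpy, scipy, OpenCV 4.12 (cv2) and the standard library are available. Lean on these libraries where they do the work, as an engineer would, in place of code of your own. Each camera call takes 0.05 s, during which the arm holds its last target.

TASK

One of the four covered sambal pots in the wooden tray has a cover that was not pushed home. With the fingertips, press lightly near the rim of the covers, one after another, until you find the one that rocks, then push that one firmly down in its middle until it is fully home, and finish with the fingertips still pressing on it. Grip and lift nothing, and leave everything else on the bench where it is.

Things in the scene. Friction and masses are not known exactly. Their poses are not given: they have to be found in the camera images.
- cover_a: One of four identical round flat bamboo covers, 82 mm across, each on its own pot. Origin: centre of its flat top face, about 73 mm above the bench (up to 3 mm different from pot to pot, which does not show the loose one); z up out of the cover, x and y along the tray's edges. Three sit firm; one at random is loose (see tray). A cover can not be lifted off or turned.
- press_a (a joint): How far cover_a has been pushed straight down from where it stood at the start, in m: 0 at the start for all four; 0.004 when the loose one is fully home. A firm cover stays near 0. The loose one needs a push of more than 12 N at its middle (15 to 20 N is ample) to go down; then it stays down and no longer rocks.
- cover_b: One of four identical round flat bamboo covers, 82 mm across, each on its own pot. Origin: centre of its flat top face, about 73 mm above the bench (up to 3 mm different from pot to pot, which does not show the loose one); z up out of the cover, x and y along the tray's edges. Three sit firm; one at random is loose (see tray). A cover can not be lifted off or turned.
- press_b (a joint): How far cover_b has been pushed straight down from where it stood at the start, in m: 0 at the start for all four; 0.004 when the loose one is fully home. A firm cover stays near 0. The loose one needs a push of more than 12 N at its middle (15 to 20 N is ample) to go down; then it stays down and no longer rocks.
- cover_c: One of four identical round flat bamboo covers, 82 mm across, each on its own pot. Origin: centre of its flat top face, about 73 mm above the bench (up to 3 mm different from pot to pot, which does not show the loose one); z up out of the cover, x and y along the tray's edges. Three sit firm; one at random is loose (see tray). A cover can not be lifted off or turned.
- press_c (a joint): How far cover_c has been pushed straight down from where it stood at the start, in m: 0 at the start for all four; 0.004 when the loose one is fully home. A firm cover stays near 0. The loose one needs a push of more than 12 N at its middle (15 to 20 N is ample) to go down; then it stays down and no longer rocks.
- cover_d: One of four identical round flat bamboo covers, 82 mm across, each on its own pot. Origin: centre of its flat top face, about 73 mm above the bench (up to 3 mm different from pot to pot, which does not show the loose one); z up out of the cover, x and y along the tray's edges. Three sit firm; one at random is loose (see tray). A cover can not be lifted off or turned.
- press_d (a joint): How far cover_d has been pushed straight down from where it stood at the start, in m: 0 at the start for all four; 0.004 when the loose one is fully home. A firm cover stays near 0. The loose one needs a push of more than 12 N at its middle (15 to 20 N is ample) to go down; then it stays down and no longer rocks.
- tray: Square dark wooden tray, 212 mm wide, fixed, origin under its centre, with four blue stoneware pots two by two, 94 mm apart. The loose cover stands level when untouched; pressed lightly (3 to 8 N) near its rim (20 to 35 mm from its middle, any side) that side dips about 4 mm (0.12 rad), the other side rises, and it levels again when let go. A firm cover does not give.
- cobek: Wide heavy clay mortar bowl (it does not move), 224 mm across, 52 mm high, origin under its centre; to be left alone.
- pestle: Dark wooden pestle lying along its x axis, 140 mm long, 38 mm thick, origin at the underside of its middle; to be left alone.
- spoon: Steel serving spoon, about 200 mm long, lying along its x axis, origin at the underside of its middle; to be left alone.
- dish_left: White ceramic sauce dish, 84 mm across, 30 mm high, origin under its centre; to be left alone.
- dish_right: White ceramic sauce dish, 84 mm across, 30 mm high, origin under its centre; to be left alone.
- jar: Closed glass jar with a green screw lid, 68 mm across, 103 mm high, origin under its centre; stands on a bamboo turntable 200 mm across and 26 mm high; to be left alone.

How it is judged:
By the outcome, as a careful person would: the job done as asked, in the order asked, and still so for the second after the job is handed in, while the arm keeps its last pose, push and grip.
It also fails if it takes over 51 s, if anything falls off the work surface, if the arm or the gripper's body presses on something with over 40 N, if the wrist force passes 120 N, or if a joint passes its speed limit or range.

## Working session

There is one attempt and no reset: what is moved stays moved. The work goes in short steps, Python scripts to look and compute and a tool call to move; the robot and the scene stay as the last step left them, time stands still between calls to the robot, and variables do not carry over. Pictures are saved under pics/ and viewed, and the job is handed in when it is done.

Besides the shell and the picture viewer there is one more tool, called after "Request:" by a JSON object that holds its "fn" and its "kwargs". drive_tool: Moves the arm, as the interface text tells. Its arguments: {"type":"object","properties":{"moves":{"type":"array","items":{"type":"number"}},"hand":{"type":"number"},"grip_force":{"type":"number"}},"required":["moves"]}

```bash
mkdir -p pics; python3 - <<'E'
from bench import sensors, snapshot, r
import cv2
s=sensors.sense();print(s)
for n in("scene","side"):
    d=snapshot(n);cv2.imwrite(f"pics/{n}0.png",d["image"][...,::-1])
    print(n,d["camera_matrix"],d["dist"],d["eye"],d["orientation"])
E
```

```text
{'time': 0.0, 'joint_pos': array([-6.91809480e+01,  7.51450106e+00,  8.53313477e+01, -6.82459814e-04,
        8.72602452e+01, -4.89321965e+00]), 'qd': array([-0.08917467, -0.03306608,  0.00451961,  0.06729066, -0.03841   ,
        0.10255706]), 'joint_efforts': array([-6.17263186e-05, -5.69409978e+01, -5.00550234e+01, -8.87477739e-06,
        1.52568519e-02, -2.17372428e-05]), 'tool_pos': array([ 260.12747668, -540.06147187,  230.23092618]), 'tcp_rot': array([-94.52511806,  89.89390392, 111.18718682]), 'ft_force': array([-0.37912513,  0.63292342, -0.41263774]), 'wrist_torque': array([0.03662262, 0.00524585, 0.05730987]), 'finger_gap': 85.34545643444773}
scene [[374.57741549   0.         309.70878601]
 [  0.         374.57741549 203.37608453]
 [  0.           0.           1.        ]] [-0.0153312  0.         0.         0.         0.       ] [1115.44302258  167.91990026 1087.78473424] [-1.48715664e+02 -5.17699691e-02  1.07966333e+02]
side [[422.01698133   0.         329.95893747]
 [  0.         422.01698133 200.01456851]
 [  0.           0.           1.        ]] [-0.09040023  0.          0.          0.          0.        ] [ 34.20588704 996.16676064 909.39416495] [-126.9232378    -0.70936353 -153.07469436]
```

View pics/scene0.png

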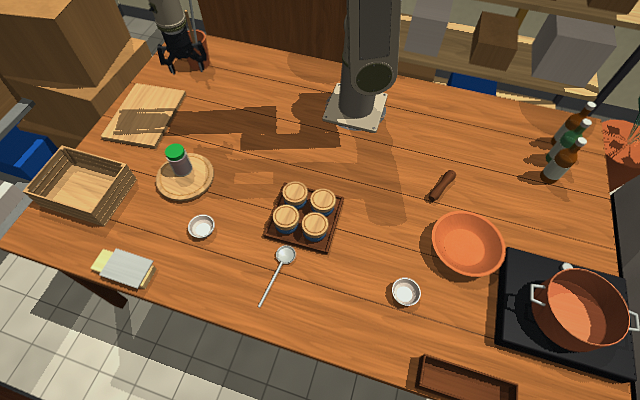

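View pics/side0.png

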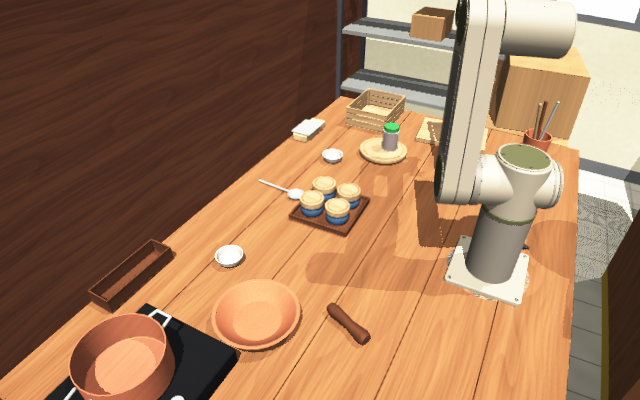

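The scene view shows the four covers at about (295,193), (323,201), (286,217) and (315,227).

```bash
cat > h.py <<'E'
from bench import sensors, snapshot, r
import numpy as np, cv2
from scipy.spatial.transform import Rotation as Ro
def cloud(d):
    h,w=d["z_map"].shape
    u,v=np.meshgrid(np.arange(w),np.arange(h))
    p=cv2.undistortPoints(np.stack([u,v],-1).reshape(-1,1,2).astype(np.float64),d["camera_matrix"],np.array(d["dist"])).reshape(h,w,2)
    z=d["z_map"][...,None]
    c=np.concatenate([p*z,z],-1)
    if "mount" in d:
        s=sensors.sense(); c=c@d["mount"][:3,:3].T+d["mount"][:3,3]
        return c@Ro.from_euler('xyz',s["tcp_rot"],degrees=True).as_matrix().T+s["tool_pos"]
    return c@Ro.from_euler('xyz',d["orientation"],degrees=True).as_matrix().T+d["eye"]
E
python3 - <<'E'
from h import *
for n,pts,roi in(("scene",[(295,193),(323,201),(286,217),(315,227)],(255,170,100,95)),("side",[(325,184),(348,189),(312,198),(337,206)],(280,165,100,80))):
    d=snapshot(n);P=cloud(d);x,y,w,h=roi
    for u,v in pts: print(n,P[v,u].round(1))
    sub=P[y:y+h,x:x+w]
    m=((sub[...,2]>66)&(sub[...,2]<82)).astype(np.uint8)
    k,l,st,ce=cv2.connectedComponentsWithStats(m,connectivity=4)
    for i in range(1,k):
        if st[i,4]>60:
            q=sub[l==i]; print(st[i,4],q.mean(0).round(1),np.ptp(q,axis=0).round(1),np.median(q[:,2]), (q.min(0)+q.max(0))/2)
    im=d["image"][y:y+h,x:x+w,::-1]
    cv2.imwrite(f"pics/{n}c.png",cv2.resize(im,None,fx=6,fy=6,interpolation=cv2.INTER_CUBIC))
E
```

```text
scene [507.3 -78.1  75.1]
scene [506.6  16.   72.1]
scene [599.8 -75.4  75.7]
scene [604.4  20.1  73.9]
437 [504.2 -81.7  74.1] [80.2 80.  14.4] 74.22907437238496 [501.88583091 -81.48276111  73.22101668]
448 [501.5  12.2  71.9] [80.7 80.5 11. ] 71.93777826096937 [500.26544264  11.51628344  71.56668236]
502 [597.8 -78.4  74.7] [82.  80.8 14.4] 74.78240974918276 [596.33330991 -79.1099762   73.5917624 ]
507 [595.   15.   73.3] [80.6 80.2 12.9] 73.46660181138543 [594.12759331  14.54289491  72.63981086]
side [584.1 -71.4  76.2]
side [502.4 -84.8  73.8]
side [587.3  15.9  72.1]
side [495.5  14.5  70.8]
282 [591.  -73.2  73.7] [79.3 85.2 13.6] 74.0746659021047 [592.67526349 -77.71508225  72.85500477]
292 [497.8 -75.4  73.5] [79.7 82.7 12.7] 73.61959543758616 [498.90754925 -79.66513116  72.44268685]
318 [588.8  20.4  72.8] [78.6 81.7 11.9] 73.03457080656028 [590.5616596   16.91408835  71.96796885]
328 [495.7  17.2  71.3] [82.2 88.2 10.7] 71.38535662359385 [497.05536584  12.84209514  71.34458658]
```

View pics/scenec.png

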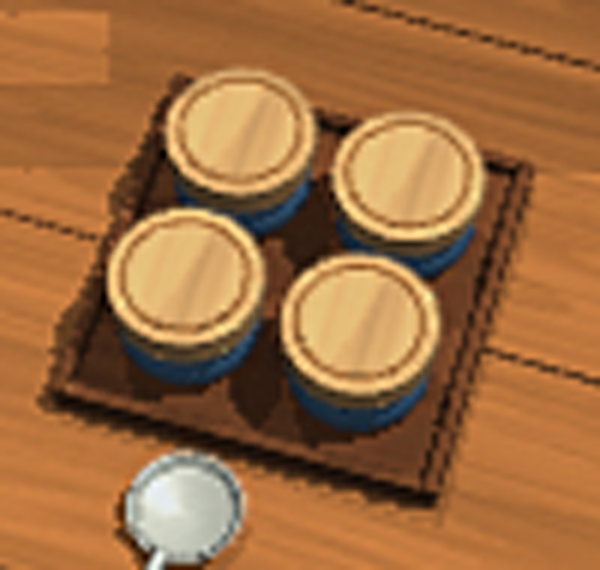

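```bash
cat >> h.py <<'E'
def to(t,wz=0,ref=None):
    s=sensors.sense();R=Ro.from_euler('xyz',s["tcp_rot"],degrees=True).as_matrix()
    return (R.T@(np.array(t)-s["tool_pos"])/10).round(2)
E
python3 - <<'E'
from h import *
s=sensors.sense();R=Ro.from_euler('xyz',s["tcp_rot"],degrees=True).as_matrix()
print(R.round(4))
# want tool y along world y-ish or x?
for Y in ([0,1,0],[0,-1,0],[1,0,0],[-1,0,0]):
    T=np.column_stack([[0,0,-1],Y,np.cross([0,0,-1],Y)])
    print(Y,Ro.from_matrix(R.T@T).as_rotvec(degrees=True).round(2), (T.T@(np.array([500.5,-52,150])-s["tool_pos"])/10).round(2))
E
```

```text
[[-4.000e-04  4.339e-01 -9.010e-01]
 [ 1.100e-03 -9.010e-01 -4.339e-01]
 [-1.000e+00 -1.200e-03 -1.000e-04]]
[0, 1, 0] [-1.5429e+02 -9.0000e-02  1.0000e-02] [ 8.06 48.83 24.03]
[0, -1, 0] [2.571e+01 1.000e-02 7.000e-02] [  8.06 -48.83 -24.03]
[1, 0, 0] [-6.429e+01 -4.000e-02  6.000e-02] [  8.06  24.03 -48.83]
[-1, 0, 0] [1.1571e+02 6.0000e-02 5.0000e-02] [  8.06 -24.03  48.83]
```

Request:
{"fn": "drive_tool", "kwargs": {"moves": [0,0,0,6.43,0,0,0,0,0,6.43,0,0,0,0,0,6.43,0,0,0,0,0,6.43,0,0,0,-3,-1.5,0,0,0,0,-3,-1.5,0,0,0,0,-3,-1.5,0,0,0,0,-3,-1.5,0,0,0,0,-3,-1.5,0,0,0,0,-3,-1.5,0,0,0,0,-3,-1.5,0,0,0,0,-3,-1.5,0,0,0,0,-3,-1.5,0,0,0,0,-3,-1.5,0,0,0,0,-3,-1.5,0,0,0,0,-3,-1.5,0,0,0,0,-3,-1.5,0,0,0,0,-3,-1.5,0,0,0,0,-3,-1.5,0,0,0,0,-3,-1.5,0,0,0], "hand": 0, "grip_force": 20}}

```text
time: 1.87
tool_pos: [500.8, -58.9, 231.3]
tcp_rot: [151.6, 90.0, -28.4]
ft_force: [0.8, -0.3, 0.2]
finger_gap: -0.1
```

```bash
python3 - <<'E'
from h import *
s=sensors.sense();print(s["time"],s["tool_pos"],s["tcp_rot"],s["ft_force"],s["finger_gap"],s["joint_pos"])
R=Ro.from_euler('xyz',s["tcp_rot"],degrees=True).as_matrix();print(R.round(4))
d=snapshot("wrist");cv2.imwrite("pics/w1.png",d["image"][...,::-1]);P=cloud(d)
print(d["mount"])
m=((P[...,2]>60)&(P[...,2]<85)&(P[...,0]>440)).astype(np.uint8)
k,l,st,ce=cv2.connectedComponentsWithStats(m,connectivity=4)
for i in range(1,k):
    if st[i,4]>300:
        q=P[l==i]; print(st[i],q.mean(0).round(1),np.ptp(q,axis=0).round(1),np.median(q[:,2]), (q.min(0)+q.max(0))/2)
E
```

```text
1.8667 [500.77780899 -58.91044266 231.269994  ] [151.60792375  89.9928557  -28.39360185] [ 0.80954596 -0.30724627  0.23658996] -0.0608370908775889 [-1.25358006e+01 -7.51039750e+00  1.00248247e+02 -1.95442918e-03
  8.72552782e+01  7.74658185e+01]
[[ 1.e-04 -0.e+00 -1.e+00]
 [-1.e-04 -1.e+00  0.e+00]
 [-1.e+00  1.e-04 -1.e-04]]
[[ 2.99567673e-04 -3.18072007e-01  9.48066511e-01 -1.41941030e+02]
 [ 9.99999919e-01  3.49252444e-04 -1.98804853e-04 -3.85030499e-01]
 [-2.67880287e-04  9.48066494e-01  3.18072086e-01 -8.19587527e+01]
 [ 0.00000000e+00  0.00000000e+00  0.00000000e+00  1.00000000e+00]]
[ 299   45   83   87 5579] [598.1 -72.6  74.2] [81.2 81.7  7.5] 74.18192035269738 [597.01385136 -73.03765418  73.1897859 ]
[ 206   48   82   86 5488] [595.5  20.2  72.9] [80.7 80.9 15.3] 72.99481421819291 [594.44209137  20.86874352  68.06867721]
[ 303  142   75   74 4260] [505.2 -75.   73.3] [81.2 81.4 15.5] 73.43437850611826 [503.21529532 -75.3655154   68.00372243]
[ 219  144   74   73 4207] [502.6  17.7  71.3] [81.5 81.5 14.1] 71.47073062283636 [500.65308455  18.49576017  67.10426985]
```

View pics/w1.png

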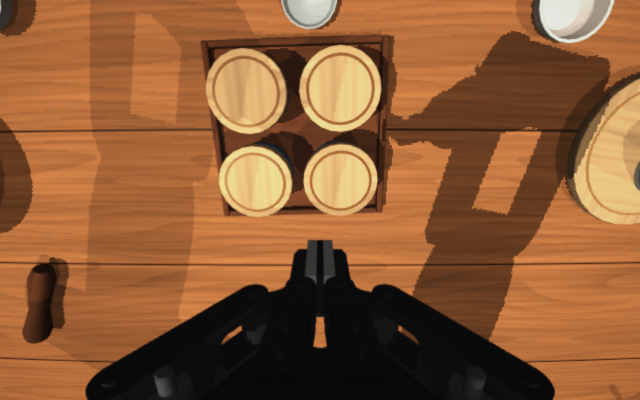

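```bash
python3 - <<'E'
from h import *
s=sensors.sense();print(s["time"],s["tool_pos"],s["ft_force"],s["qd"].round(2))
d=snapshot("wrist");P=cloud(d)
m=((P[...,2]>66)&(P[...,2]<85)&(P[...,0]>440)).astype(np.uint8)
k,l,st,ce=cv2.connectedComponentsWithStats(m,connectivity=4)
for i in range(1,k):
    if st[i,4]>300:
        q=P[l==i]; print(st[i],q.mean(0).round(1),np.ptp(q,axis=0).round(1),np.median(q[:,2]), (q.min(0)+q.max(0))/2)
E
```

```text
1.9167 [502.63104324 -53.98775041 231.25188063] [-2.4020061   3.63030781  0.12013585] [-4.36 -1.05  1.06 -0.8   0.23 -8.02]
[ 305   47   82   87 5544] [594.8 -81.   73.9] [81.1 81.2  6.3] 73.96941747672699 [593.63926271 -81.24902563  73.61266531]
[ 212   50   81   86 5393] [592.2  12.2  72.3] [81.1 81.1  9.4] 72.31757690029929 [591.12065912  12.82327511  70.74819272]
[ 308  145   75   73 4202] [501.6 -83.3  73.4] [81.2 81.3 10.3] 73.46893921696716 [499.85475324 -83.59875853  71.19618612]
[ 224  147   74   72 4084] [498.9   9.9  71. ] [81.5 81.4  7.7] 71.03159078158981 [497.17123016  10.10667714  69.87283427]
```

Request:
{"fn": "drive_tool", "kwargs": {"moves": [2.4,0,0,0,0,0,2.4,0,0,0,0,0,2.4,0,0,0,0,0,2.4,0,0,0,0,0,2.4,0,0,0,0,0,0,0,0,0,0,0,0,0,0,0,0,0,0,0,0,0,0,0]}}

```text
time: 2.63
tool_pos: [501.0, -61.1, 112.7]
tcp_rot: [162.5, 89.9, -17.6]
ft_force: [0.6, -0.6, 0.7]
finger_gap: -0.2
```

```bash
python3 - <<'E'
from h import *
for _ in range(2):
    s=sensors.sense();print(s["time"],s["tool_pos"],s["ft_force"],s["qd"].round(2))
    d=snapshot("wrist");P=cloud(d)
cv2.imwrite("pics/w2.png",d["image"][...,::-1])
m=((P[...,2]>66)&(P[...,2]<85)&(P[...,0]>440)).astype(np.uint8)
k,l,st,ce=cv2.connectedComponentsWithStats(m,connectivity=4)
for i in range(1,k):
    if st[i,4]>300:
        q=P[l==i]; print(st[i],q.mean(0).round(1),np.ptp(q,axis=0).round(1),np.median(q[:,2]), (q.min(0)+q.max(0))/2)
E
```

```text
2.6333 [500.98166888 -61.05894409 112.67597153] [ 0.58223777 -0.62625125  0.69146397] [ 0.22 -0.92 -1.16 -0.01 -0.25  0.  ]
2.6833 [501.60832386 -61.09941059 113.34499289] [-0.07925107 -0.9879909   1.09252915] [ 0.09 -0.59 -0.33  0.13 -0.24  0.14]
[  282     6   135   145 15332] [596.9 -78.2  74.4] [81.1 81.4  6.5] 74.40596960085762 [595.06499484 -78.52225454  73.75256507]
[  129    12   134   143 14764] [594.6  14.2  72.9] [82.2 81.9 10.3] 72.88477900973739 [592.84833116  15.5210806   71.17759654]
[ 291  168  116  109 8620] [508.  -82.7  73.6] [81.7 81.5 10. ] 73.71718249836319 [501.24716565 -81.11608899  71.03214884]
[ 161  171  114  106 9333] [501.9  11.8  71.3] [81.2 80.6  7.8] 71.40403905089548 [499.09398511  12.44334641  69.93332396]
```

View pics/w2.png

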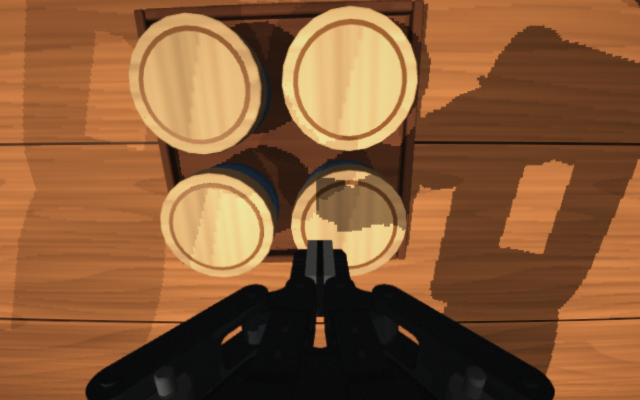

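Request:
{"fn": "drive_tool", "kwargs": {"moves": [1.0,-0.55,0,0,0,0,1.2,-0.55,0,0,0,0,1.0,0,0,0,0,0,0.2,0,0,0,0,0,0,0,0,0,0,0,0,0,0,0,0,0,0,0,0,0,0,0]}}

```text
time: 3.32
tool_pos: [500.6, -49.7, 77.5]
tcp_rot: [157.6, 90.0, -22.4]
ft_force: [0.0, 0.1, -0.8]
finger_gap: 0.1
```

Request:
{"fn": "drive_tool", "kwargs": {"moves": [0.1,0,0,0,0,0,0,0,0,0,0,0,0,0,0,0,0,0]}}

```text
time: 3.57
tool_pos: [500.6, -49.7, 76.6]
tcp_rot: [164.7, 90.0, -15.3]
ft_force: [-0.0, 0.1, -0.6]
finger_gap: 0.1
```

Request:
{"fn": "drive_tool", "kwargs": {"moves": [0.1,0,0,0,0,0,0,0,0,0,0,0,0,0,0,0,0,0]}}

```text
time: 3.82
tool_pos: [500.3, -49.6, 75.3]
tcp_rot: [-13.2, 90.0, 166.8]
ft_force: [1.2, -0.2, 0.3]
finger_gap: -0.4
```

Request:
{"fn": "drive_tool", "kwargs": {"moves": [0.05,0,0,0,0,0,0,0,0,0,0,0]}}

```text
time: 3.98
tool_pos: [500.3, -49.6, 74.7]
tcp_rot: [-15.6, 90.0, 164.3]
ft_force: [-0.6, 0.6, -0.5]
finger_gap: 0.2
```

Request:
{"fn": "drive_tool", "kwargs": {"moves": [0.05,0,0,0,0,0,0,0,0,0,0,0]}}

```text
time: 4.15
tool_pos: [500.3, -49.6, 74.2]
tcp_rot: [-11.3, 90.0, 168.7]
ft_force: [0.1, 0.5, -0.7]
finger_gap: -0.0
```

Request:
{"fn": "drive_tool", "kwargs": {"moves": [0.05,0,0,0,0,0,0,0,0,0,0,0]}}

```text
time: 4.32
tool_pos: [500.4, -49.6, 73.7]
tcp_rot: [1.6, 90.0, -178.4]
ft_force: [-0.5, -0.8, 0.1]
finger_gap: 0.1
```

Request:
{"fn": "drive_tool", "kwargs": {"moves": [0.05,0,0,0,0,0,0,0,0,0,0,0]}}

```text
time: 4.48
tool_pos: [500.5, -49.5, 73.4]
tcp_rot: [-123.2, 90.0, 56.8]
ft_force: [-1.4, 0.4, 2.0]
finger_gap: -0.2
```

Request:
{"fn": "drive_tool", "kwargs": {"moves": [0.05,0,0,0,0,0,0,0,0,0,0,0]}}

```text
time: 4.65
tool_pos: [500.6, -49.5, 73.2]
tcp_rot: [-141.7, 90.0, 38.3]
ft_force: [-1.8, 1.4, 6.2]
finger_gap: 0.3
```

Request:
{"fn": "drive_tool", "kwargs": {"moves": [0.01,0,0,0,0,0,0,0,0,0,0,0]}}

```text
time: 4.82
tool_pos: [500.6, -49.5, 73.3]
tcp_rot: [-162.6, 90.0, 17.4]
ft_force: [-2.2, 1.7, 5.5]
finger_gap: -0.1
```

P1 (the cover at about 501,-81) holds 5–6 N without giving: firm. Next is P2 (about 499,12).

Request:
{"fn": "drive_tool", "kwargs": {"moves": [-1.0,0,0,0,0,0,0,-1.5,0,0,0,0,0,-1.6,0,0,0,0,0.6,0,0,0,0,0,0.4,0,0,0,0,0,0,0,0,0,0,0,0,0,0,0,0,0]}}

```text
time: 5.4
tool_pos: [499.9, -19.1, 72.2]
tcp_rot: [6.3, 89.9, -173.7]
ft_force: [0.2, -0.0, 0.5]
finger_gap: -0.1
```

Request:
{"fn": "drive_tool", "kwargs": {"moves": [0.05,0,0,0,0,0,0,0,0,0,0,0]}}

```text
time: 5.57
tool_pos: [500.4, -19.1, 72.2]
tcp_rot: [72.7, 90.0, -107.4]
ft_force: [0.4, -0.6, -0.2]
finger_gap: 0.1
```

Request:
{"fn": "drive_tool", "kwargs": {"moves": [0.05,0,0,0,0,0,0,0,0,0,0,0]}}

```text
time: 5.73
tool_pos: [500.4, -18.9, 71.7]
tcp_rot: [126.1, 90.0, -53.9]
ft_force: [-0.0, 0.2, -0.5]
finger_gap: -0.1
```

Request:
{"fn": "drive_tool", "kwargs": {"moves": [0.05,0,0,0,0,0,0,0,0,0,0,0]}}

```text
time: 5.9
tool_pos: [500.5, -18.8, 71.3]
tcp_rot: [143.8, 90.0, -36.2]
ft_force: [-0.2, -0.6, 1.5]
finger_gap: -0.0
```

Request:
{"fn": "drive_tool", "kwargs": {"moves": [0.04,0,0,0,0,0,0,0,0,0,0,0]}}

```text
time: 6.07
tool_pos: [500.6, -18.8, 71.1]
tcp_rot: [138.3, 90.0, -41.7]
ft_force: [-0.6, -0.9, 3.5]
finger_gap: -0.3
```

Request:
{"fn": "drive_tool", "kwargs": {"moves": [0.02,0,0,0,0,0,0,0,0,0,0,0]}}

```text
time: 6.23
tool_pos: [500.7, -18.8, 71.0]
tcp_rot: [144.7, 90.0, -35.3]
ft_force: [-1.1, -2.5, 4.5]
finger_gap: 0.0
```

Request:
{"fn": "drive_tool", "kwargs": {"moves": [0.02,0,0,0,0,0,0,0,0,0,0,0]}}

```text
time: 6.4
tool_pos: [500.7, -18.8, 70.9]
tcp_rot: [144.7, 90.0, -35.3]
ft_force: [-2.7, -3.0, 6.5]
finger_gap: 0.4
```

P2 is firm too. Next is P4 (about 593,15).

Request:
{"fn": "drive_tool", "kwargs": {"moves": [-1.0,0,0,0,0,0,0,-0.14,-2.3,0,0,0,0,-0.14,-2.3,0,0,0,0,0,-2.3,0,0,0,0,0,-2.3,0,0,0,0,0,0,0,0,0,0.4,0,0,0,0,0,0.25,0,0,0,0,0,0,0,0,0,0,0,0,0,0,0,0,0]}}

```text
time: 7.23
tool_pos: [591.2, -15.7, 73.5]
tcp_rot: [-9.7, 89.9, 170.3]
ft_force: [-0.4, 0.9, -0.2]
finger_gap: -0.3
```

Request:
{"fn": "drive_tool", "kwargs": {"moves": [0.05,0,0,0,0,0,0,0,0,0,0,0]}}

```text
time: 7.4
tool_pos: [592.1, -15.8, 73.6]
tcp_rot: [-175.1, 90.0, 4.9]
ft_force: [0.5, 0.8, 0.3]
finger_gap: -0.2
```

Request:
{"fn": "drive_tool", "kwargs": {"moves": [0.05,0,0,0,0,0,0,0,0,0,0,0]}}

```text
time: 7.57
tool_pos: [592.3, -15.8, 73.0]
tcp_rot: [175.3, 90.0, -4.7]
ft_force: [1.0, -0.9, 0.3]
finger_gap: 0.7
```

Request:
{"fn": "drive_tool", "kwargs": {"moves": [0.04,0,0,0,0,0,0,0,0,0,0,0]}}

```text
time: 7.73
tool_pos: [592.5, -15.9, 72.6]
tcp_rot: [151.3, 90.0, -28.7]
ft_force: [0.1, -0.1, 0.3]
finger_gap: -0.2
```

Request:
{"fn": "drive_tool", "kwargs": {"moves": [0.04,0,0,0,0,0,0,0,0,0,0,0]}}

```text
time: 7.9
tool_pos: [592.5, -15.9, 72.2]
tcp_rot: [136.5, 90.0, -43.5]
ft_force: [-0.0, -0.5, 0.8]
finger_gap: 0.1
```

Request:
{"fn": "drive_tool", "kwargs": {"moves": [0.02,0,0,0,0,0,0,0,0,0,0,0]}}

```text
time: 8.07
tool_pos: [592.5, -15.9, 72.0]
tcp_rot: [143.7, 90.0, -36.3]
ft_force: [0.4, -1.2, 0.7]
finger_gap: 0.2
```

Request:
{"fn": "drive_tool", "kwargs": {"moves": [0.02,0,0,0,0,0,0,0,0,0,0,0]}}

```text
time: 8.23
tool_pos: [592.5, -15.9, 71.8]
tcp_rot: [134.6, 90.0, -45.4]
ft_force: [0.8, -0.9, 1.6]
finger_gap: 0.1
```

Request:
{"fn": "drive_tool", "kwargs": {"moves": [0.05,0,0,0,0,0,0,0,0,0,0,0]}}

```text
time: 8.4
tool_pos: [592.5, -16.0, 71.2]
tcp_rot: [124.3, 90.0, -55.7]
ft_force: [0.2, -1.9, 1.6]
finger_gap: -0.0
```

Request:
{"fn": "drive_tool", "kwargs": {"moves": [0.05,0,0,0,0,0,0,0,0,0,0,0]}}

```text
time: 8.57
tool_pos: [592.5, -16.0, 70.7]
tcp_rot: [120.5, 90.0, -59.5]
ft_force: [0.1, -2.8, 2.2]
finger_gap: 0.0
```

Request:
{"fn": "drive_tool", "kwargs": {"moves": [0.05,0,0,0,0,0,0,0,0,0,0,0]}}

```text
time: 8.73
tool_pos: [592.5, -16.0, 70.3]
tcp_rot: [127.4, 90.0, -52.6]
ft_force: [0.2, -2.8, 1.3]
finger_gap: 0.1
```

Request:
{"fn": "drive_tool", "kwargs": {"moves": [0.05,0,0,0,0,0,0.03,0,0,0,0,0,0,0,0,0,0,0]}}

```text
time: 8.98
tool_pos: [592.5, -16.1, 69.5]
tcp_rot: [130.1, 90.0, -49.9]
ft_force: [0.2, -3.4, 2.9]
finger_gap: -0.4
```

```bash
python3 - <<'E'
from h import *
d=snapshot("side");P=cloud(d)
s=sensors.sense();print(s["tool_pos"],s["ft_force"])
d=snapshot("wrist");P=cloud(d);cv2.imwrite("pics/w3.png",d["image"][...,::-1])
m=(np.hypot(P[...,0]-592.8,P[...,1]-15.2)<38)&(P[...,2]>60)&(P[...,2]<80)
m&=~((P[...,1]<0)&(abs(P[...,0]-592)<20))
q=P[m];A=np.c_[q[:,:2]-[592.8,15.2],np.ones(len(q))];print(len(q),np.linalg.lstsq(A,q[:,2],rcond=None)[0])
E
```

```text
[592.58725328 -16.06445546  69.56290612] [ 0.45700063 -3.36138411  3.28904845]
8987 [-5.35242796e-03  1.32127315e-01  7.29494872e+01]
```

View pics/w3.png

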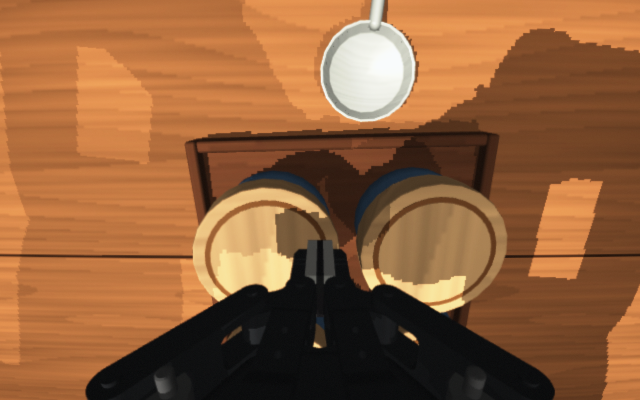

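P4 rocks: its side dips about 3 mm at about 3 N, and the depth fit shows 0.13 rad of tilt. Now I'll lift off, move to its middle and push.

Request:
{"fn": "drive_tool", "kwargs": {"moves": [-1.0,0,0,0,0,0,0,-1.5,0,0,0,0,0,-1.6,0,0,0,0,0,0,0,0,0,0,0.3,0,0,0,0,0,0.3,0,0,0,0,0,0,0,0,0,0,0,0,0,0,0,0,0]}}

```text
time: 9.75
tool_pos: [592.2, 14.7, 73.1]
tcp_rot: [-4.1, 90.0, 175.9]
ft_force: [-0.1, -0.1, -0.4]
finger_gap: 0.3
```

```bash
python3 - <<'E'
from h import *
s=sensors.sense();print(s["tool_pos"],s["ft_force"])
d=snapshot("scene");P=cloud(d)
m=(P[...,2]>66)&(P[...,2]<80)&(np.hypot(P[...,0]-592.8,P[...,1]-15.2)<47);q=P[m]
print(len(q),q.mean(0),(q.min(0)+q.max(0))/2)
E
```

```text
[592.1828425   14.6878113   73.09990097] [-0.12018812 -0.05992142 -0.4304372 ]
332 [606.7365704   15.88776463  73.01860585] [603.70664791  14.47069464  72.80824677]
```

Request:
{"fn": "drive_tool", "kwargs": {"moves": [0.05,0,0,0,0,0,0.03,0,0,0,0,0,0,0,0,0,0,0]}}

```text
time: 10.05
tool_pos: [592.4, 14.9, 72.9]
tcp_rot: [97.1, 90.0, -82.9]
ft_force: [-1.9, -0.6, 3.5]
finger_gap: 0.2
```

Request:
{"fn": "drive_tool", "kwargs": {"moves": [0.04,0,0,0,0,0,0,0,0,0,0,0]}}

```text
time: 10.22
tool_pos: [592.7, 14.9, 72.9]
tcp_rot: [148.4, 90.0, -31.6]
ft_force: [-2.5, -1.1, 7.0]
finger_gap: -0.3
```

Request:
{"fn": "drive_tool", "kwargs": {"moves": [0.04,0,0,0,0,0,0,0,0,0,0,0]}}

```text
time: 10.38
tool_pos: [592.8, 14.9, 72.9]
tcp_rot: [154.6, 89.9, -25.4]
ft_force: [-3.2, -0.3, 9.3]
finger_gap: -0.0
```

Request:
{"fn": "drive_tool", "kwargs": {"moves": [0.05,0,0,0,0,0,0,0,0,0,0,0]}}

```text
time: 10.55
tool_pos: [592.9, 14.9, 72.6]
tcp_rot: [158.9, 89.9, -21.1]
ft_force: [-3.9, -0.6, 9.5]
finger_gap: 0.3
```

Request:
{"fn": "drive_tool", "kwargs": {"moves": [0.05,0,0,0,0,0,0,0,0,0,0,0]}}

```text
time: 10.72
tool_pos: [592.9, 14.9, 72.2]
tcp_rot: [161.0, 89.9, -19.0]
ft_force: [-5.1, -1.5, 11.6]
finger_gap: 0.2
```

Request:
{"fn": "drive_tool", "kwargs": {"moves": [0.05,0,0,0,0,0,0,0,0,0,0,0]}}

```text
time: 10.88
tool_pos: [592.9, 14.9, 71.7]
tcp_rot: [161.0, 89.9, -19.0]
ft_force: [-4.6, -0.5, 10.4]
finger_gap: 0.0
```

Request:
{"fn": "drive_tool", "kwargs": {"moves": [0.05,0,0,0,0,0,0.05,0,0,0,0,0,0.05,0,0,0,0,0,0.05,0,0,0,0,0,0,0,0,0,0,0]}}

```text
time: 11.3
tool_pos: [592.8, 14.9, 69.7]
tcp_rot: [154.2, 89.9, -25.8]
ft_force: [-5.0, -0.1, 11.7]
finger_gap: 0.1
```

Request:
{"fn": "drive_tool", "kwargs": {"moves": [0.05,0,0,0,0,0,0,0,0,0,0,0]}}

```text
time: 11.47
tool_pos: [592.6, 14.9, 69.2]
tcp_rot: [132.0, 90.0, -48.0]
ft_force: [-6.2, -0.5, 12.5]
finger_gap: -0.2
```

Request:
{"fn": "drive_tool", "kwargs": {"moves": [0.05,0,0,0,0,0,0,0,0,0,0,0]}}

```text
time: 11.63
tool_pos: [592.5, 14.8, 68.7]
tcp_rot: [101.7, 90.0, -78.3]
ft_force: [-7.1, -2.0, 13.5]
finger_gap: -0.2
```

Request:
{"fn": "drive_tool", "kwargs": {"moves": [0.04,0,0,0,0,0,0,0,0,0,0,0]}}

```text
time: 11.8
tool_pos: [592.5, 14.8, 68.6]
tcp_rot: [102.0, 90.0, -78.0]
ft_force: [-8.7, -1.0, 16.3]
finger_gap: -0.1
```

Request:
{"fn": "drive_tool", "kwargs": {"moves": [0.03,0,0,0,0,0,0,0,0,0,0,0]}}

```text
time: 11.97
tool_pos: [592.5, 14.8, 68.5]
tcp_rot: [100.6, 90.0, -79.4]
ft_force: [-9.6, -1.3, 17.8]
finger_gap: 0.1
```

Request:
{"fn": "drive_tool", "kwargs": {"moves": [0.01,0,0.03,0,0,0,0,0,0,0,0,0,0,0,0,0,0,0,0,0,0,0,0,0,0,0,0,0,0,0,0,0,0,0,0,0]}}

```text
time: 12.47
tool_pos: [592.5, 14.8, 68.5]
tcp_rot: [141.0, 89.9, -39.0]
ft_force: [-7.8, -1.4, 17.3]
finger_gap: 0.2
```

```bash
python3 - <<'E'
from h import *
s=sensors.sense();print(s["tool_pos"],s["ft_force"])
for n in("scene","side","wrist"):
    d=snapshot(n);P=cloud(d);cv2.imwrite(f"pics/{n}9.png",d["image"][...,::-1])
    for c in((592.8,15.2),(595,-78.7),(499,12.3),(500.8,-80.8)):
        m=(P[...,2]>64)&(P[...,2]<78)&(np.hypot(P[...,0]-c[0],P[...,1]-c[1])<36)&(np.hypot(P[...,0]-592.5,P[...,1]-14.8)>20)
        q=P[m]
        if len(q)>40:
            A=np.c_[q[:,:2]-c,np.ones(len(q))];print(n,c,len(q),np.median(q[:,2]).round(1),np.linalg.lstsq(A,q[:,2],rcond=None)[0].round(3))
E
```

```text
[592.47041187  14.80782549  68.53416667] [-7.83931115 -1.37305992 17.28117316]
scene (592.8, 15.2) 180 69.5 [1.7000e-02 1.0000e-02 6.9153e+01]
scene (595, -78.7) 331 75.0 [ 5.0000e-03 -2.0000e-03  7.4904e+01]
scene (499, 12.3) 51 71.9 [ 1.5000e-02 -7.9000e-02  7.4139e+01]
scene (500.8, -80.8) 241 74.3 [-1.0000e-02  7.0000e-03  7.4367e+01]
side (592.8, 15.2) 135 68.6 [ 2.0000e-03 -1.2000e-02  6.8739e+01]
side (595, -78.7) 146 74.3 [-9.0000e-03 -3.0000e-03  7.4405e+01]
side (499, 12.3) 231 71.9 [-1.0000e-03 -4.0000e-03  7.1883e+01]
side (500.8, -80.8) 204 74.0 [-1.0000e-03 -5.0000e-03  7.3929e+01]
wrist (592.8, 15.2) 6089 68.3 [-9.0000e-03  0.0000e+00  6.8428e+01]
wrist (595, -78.7) 11582 74.2 [-1.0000e-03  0.0000e+00  7.4239e+01]
wrist (499, 12.3) 113 71.1 [-4.7000e-02  2.3000e-02  7.2531e+01]
wrist (500.8, -80.8) 109 73.3 [ 4.4000e-02 -4.2000e-02  7.1186e+01]
```

View pics/scene9.png

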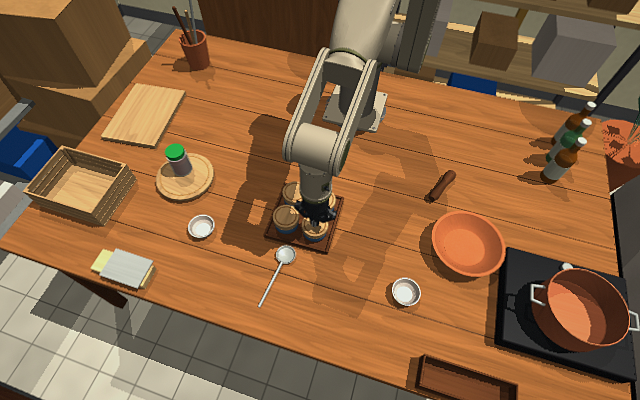

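The cover is down about 4 mm in all three cameras and level, with 17 N still on it. The rest of the bench looks unchanged: the spoon, dishes, jar, bowl and pestle are at the same pixels as at the start.

```bash
python3 -c "
from bench import r,sensors
print(sensors.sense()['ft_force']);print(r.hand_in())"
```

```text
[-8.31807764 -2.00698383 17.24871949]
the job is handed in; nothing more can be done
None
```

The loose cover was the one at about x 593, y 15 mm. It is now fully home, and I handed the job in with the closed fingertips still pressing on its middle at about 17 N.

- **Search:** I pressed near the rim of three covers, one after another. The covers at (501, -81) and (499, 12) held about 6 N without giving. The third, at (593, 15), dipped about 3 mm at roughly 3 N, with a measured tilt of 0.13 rad. The fourth, at (595, -79), was not pressed because the rocking one was already found.
- **Push:** In the middle of that cover, it started down at about 10–12 N. The fingertips went from 72.9 to 68.5 mm and then met a hard stop, with the force rising to 17–18 N.
- **Last checks:** All three cameras put the cover about 4 mm lower and level to within about 0.02 rad. The other three covers show no change in height where the view was clear, and nothing else in the scene view had moved.
- **Disagreements:** The scene, side and wrist cameras differed by up to about 1 mm on cover height. About 8 N of sideways force remained at the fingertips while pressing; I could only reduce it slightly, and they did not slip.

The clock read about 12.5 s of the 51 s allowed at the last move.

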